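# Set a stretcher bar against the flip stop and clamp it for sawing

## Task

Set up the pine stretcher bar in the cutting jig for sawing: flip the red stop all the way down, then slide the bar along the fence until its end is firmly up against the white tip of the stop's screw, and lock it there against the fence with the orange cam lever. Push firmly but with care: the stop is only thumb-tight on its rail and must not be shifted. The bar must end standing on the bed, flush with the fence and still touching the tip, and the things lying around stay where they are.

Things in the scene. Friction and masses are not known exactly. Their poses are not given: they have to be found in the camera images.
- stop_jig: Bench jig, fixed: wooden bed (top 15 mm above the table), aluminium fence on its far side. Origin on the table surface. Own +x: away from the robot, +y: to its left, towards the stop. Fence: 12 mm thick, face that the bar slides on at x = +30 mm, top 37 mm above the table; bed and fence run y = -210 to +190 mm. Cam pivot at x = -9.5, y = +30 mm.
- bar: Workpiece: loose pine bar 20 mm wide (x), 200 long (y), 48 high (z), 0.1 to 0.2 kg, standing on edge on the bed between cam and fence, its top 63 mm above the table, a few mm off the fence and 30 to 140 mm short of the stop. Origin: centre of its underside; x = +20 mm in the jig's axes when flush with the fence. Its +y end must meet the stop screw.
- stop_hinge (a point): Middle of the flip stop's hinge pin (along the jig's y), 72 mm above the table, x = +44 mm in the jig's axes. The black carriage that holds it (40 mm along y, top 80 mm above the table) sits on the fence at jig y = +115 to +165 mm. It is only thumb-tight: pushed along the fence with more than about 12 N it slips (drag on bed and fence takes 1 to 3 N of a push).
- flip_flag (a joint): Angle of the red stop (rad): 0 = fully down, hard on its rest; 1.2 to 1.6 at the start = up; limit 1.75. Stiff hinge (0.05 N m), stays where left. An L, 17 mm wide: down, its arm (12 mm thick, on the pin's level) reaches 37 mm from the pin to jig -x and its leg hangs to 22 mm above the table across the bar's path; up, the arm stands and the leg points at the robot.
- flag_elbow (a point): Point on the outer face of the flag's arm, 26 mm out from the pin and 6 mm off its axis: faces up, 78 mm above the table, at jig x = +18 mm when down; faces away from the robot when the arm stands up. Push here, from behind, in an arc about the pin towards the robot and down, then press it home from above. Pressing straight down on the raised leg binds.
- flag_face (a point): Point on the flag's leg, on its side facing jig -y (towards the bar), where the white-tipped stop screw comes out; flag down: 42 mm above the table, jig x = +20 mm, facing the bar's end. The round tip (ball stop_screw_c0, radius 6 mm) stands out 5 to 21 mm from this face towards -y; how far is not measured. The bar's end must meet this tip. The screw does not give.
- cam_lever (a joint): Angle of the orange cam lever about its upright pivot (rad), counter-clockwise from above; 0 to 0.3 at the start = open. Its disc presses the bar to the fence from about 1.4 on, most (some 18 N) at 2.1; hard limit 2.25; it stays by friction. At 0 the lever points 120 deg counter-clockwise from jig +x. Locking takes up to about 5 N at the pin and drags the bar a little towards the stop.
- cam_pin (a point): Top of the black upright pin at the end of the cam lever, 72 mm above the table, 45 mm from the cam's pivot axis. The pin is round, 13 mm thick and stands free from 37 to 72 mm above the table, so it can turn in a light grasp; the orange lever and disc lie lower.
- brush: Bystander: paint brush with a dark red handle, 235 mm long (own y), 19 mm wide, 10 mm high, lying on the table left of the jig. Origin: middle of its underside.
- red_eraser: Bystander: brick-red eraser, 28 x 45 x 12 mm, on the table left of the jig. Origin: centre of its underside.
- pencil: Bystander: yellow pencil, 136 mm long (own y), 7 mm thick, lying on the low wooden board (its top 30 mm above the table) behind the jig. Origin: middle of its underside.
- marker: Bystander: red and white marker pen, 135 mm long (own y), 17 mm thick, lying on the low wooden board behind the jig. Origin: middle of its underside.
- yellow_tube: Bystander: crumpled yellow-green paint tube, 125 mm long, 49 mm wide, 28 mm high, on the table right of the jig. Origin: middle of its underside.

How it is judged (in metres and radians):
On the way, in this order (a step that is already met when the one before it is completed fails the run):
1. the red stop is flipped fully down (value of joint flip_flag below 0.06 rad), for 0.2 s.
2. with the stop down and the cam still open, the bar's end is pressed against the stop screw's tip with more than 4 N (value of joint flip_flag below 0.06 rad and value of joint cam_lever below 1.3 rad and contact force between bar and flip_flag above 4 N and y of stop_screw_c0 in the frame of bar between 0.1035 and 0.1075 m), for 0.3 s.
At the end, for the whole second after the job is handed in: Stop fully down (0.06 rad); cam lever past 1.8 rad, its disc pressing the bar with over 4 N; bar at rest on the bed (3 mm), upright (0.04 rad), flush with the fence (1.5 mm, 0.015 rad), its end within 1.5 mm of the screw's tip (value of joint flip_flag below 0.06 rad and value of joint cam_lever above 1.8 rad and contact force between bar and cam_lever above 4 N and y of stop_screw_c0 in the frame of bar between 0.1035 and 0.1075 m and angle between the y axis of bar and the y axis of stop_jig, either way round below 0.015 rad and x of bar in the frame of stop_jig between 0.0185 and 0.0215 m and z of bar in the frame of stop_jig below 0.018 m and angle between bar's own z axis and vertical below 0.04 rad and linear speed of bar below 0.01 m/s); the robot touches nothing.
It fails at once if the stop's carriage is shifted along the fence by more than 0.8 mm (distance of stop_hinge from where it was at the start of the episode above 0.0008 m).
It fails at once if a bystander (brush, red eraser, pencil, marker or yellow tube) is moved by more than 20 mm (distance of any of brush, red_eraser, pencil, marker, yellow_tube from where it was at the start of the episode above 0.02 m).
It also fails if it takes over 72 s, if anything falls off the work surface, if the arm or the gripper's body presses on something with over 40 N, if the wrist force passes 120 N, or if a joint passes its speed limit or range.

## Robot

A 6-joint arm with a two-finger parallel gripper is mounted at the origin on a cart in front of the work surface, level with it; the furniture and walls round the work are solid. World frame = base frame: x ahead of the robot, y to its left, z up, the work surface at z = 0. Lengths are in mm, angles in rad, forces in N, time in s.
With the tool pointing down it reaches from about 425 to 950 mm from the base axis. Payload 14.7 kg.
Tool frame: the origin (TCP) lies at the centre of the arm's flange, where the gripper is bolted on; the fingertips stand 173 mm ahead of it and the grasp point (between the pads) lies 155 mm ahead of it; z points along the fingers, y is the line along which they close (so a half turn about z gives the same grasp; the last joint's range is limited). The gripper opens to 85 mm and grips with 20 to 120 N. Pads are 22 mm wide; open, the fingers measure 114 mm over their backs; the gripper's body (76 mm by 85 mm) begins 54 mm behind the grasp point. The pads swing forward as they close: fully open they stand 13 mm farther back than shut.
Start: joints at [1.278, 0.48, 1.596, -0, 1.065, -0.047], TCP at [158.142, 630.464, 404.697] pointing down, gripper open.
Joint ranges: [-2.75, 2.75], [-0.82, 2.05], [0.23, 2.67], [-1.56, 4.7], [0.09, 2.69], [-2.92, 2.92]. Speed limits (rad/s): [1.89, 1.89, 2.39, 3.01, 3.01, 3.01].

## Interface

Orientations are given as [roll, pitch, yaw] about the fixed x, y, z axes, in that order (R = Rz(yaw) Ry(pitch) Rx(roll)).
In Python, from bench import observe, capture, get_calibration, job_done gives the robot as it stands.
- The arm moves only by the shell command python3 -m pendant 'ROWS' [OPENING] [FORCE]. ROWS is JSON, a list that holds one entry, the list of rows, each a list of 6 numbers: the shift along the tool's x, y, z in mm, then the turn, a rotation vector about the tool's x, y, z in rad. A call has exactly 5 rows; each row shifts and turns the commanded pose from where the row before left it, along the tool's axes as they then stand; what a row does not reach is not made up. A row lasts 1/12 s, in which the tool goes at most 41.7 mm and 7.16 degrees, less where a joint would pass 70% of its speed; a pose out of reach is approached as far as the arm can. A call with a gripper value outside its range is refused whole. OPENING is the closure, from -1 (fully open) to 1 (shut), set as the call begins (- or left out, the last holds). The fingers move at their own pace and stop on an object; FORCE is the grip in N (left out, the last holds). Time passes only in rows, so rows that do not move let the fingers close, or fill a call up. It gives the time, the measured TCP pose, the force, the opening and the grip force at its end, in the units of the state.
- observe(): the state, without advancing time (a new reading comes with each control period).
- capture(name): name is "side" or "top"; returns the picture (480x640x3 uint8, red, green, blue); there is no depth.
- get_calibration(name): a dict with "fx", "fy", "cx", "cy" (pixels), "T" (4x4, takes a point from camera to world coordinates). Camera axes: x right, y down, z forward; pixel columns grow to the right and rows downward; lengths in mm; the calibration is good to about 2 mm. A picture is of the moment at which its call begins. get_calibration takes no time and is no camera call.
- job_done(): hands the job in; it is judged then, once.
The state is a dict: "clock": time; "q": joint angles; "dq": joint speeds; "joint_efforts": joint torques, N m; "ee_pos": TCP position; "eef_rot": TCP orientation; "ft_force": force on the tool from outside, world axes, zero at the start; "moment": the same for the moment, N m; "width": finger opening in mm; "grip_force": force on a finger pad.
Only numpy, scipy, OpenCV 4.12 (cv2) and the standard library are available. Lean on these libraries where they do the work, as an engineer would, in place of code of your own. Each camera call takes 0.05 s, during which the arm holds its last target. There are 200 camera calls.

## Working session

There is one attempt and no reset: what is moved stays moved. The work goes in short steps, Python scripts to look and compute and a shell command to move; the robot and the scene stay as the last step left them, time stands still between calls to the robot, and variables do not carry over. Pictures are saved under pics/ and viewed, at most 10 in all, crops included, and the job is handed in when it is done.

```bash
ls; mkdir -p pics; python3 - <<'E'
from bench import *
import cv2
s=observe(); print({k:s[k] for k in ('clock','ee_pos','eef_rot','ft_force','width')})
for n in('side','top'):
    cv2.imwrite(f'pics/{n}0.png',capture(n)[:,:,::-1]); c=get_calibration(n); print(n,c)
E
```

```text
pics
{'clock': 0.0, 'ee_pos': array([158.06226312, 630.28687498, 404.07968443]), 'eef_rot': array([-3.14042238e+00, -3.55897516e-05,  2.89585185e+00]), 'ft_force': array([-0.50571887,  0.32648681, -0.06896324]), 'width': 85.89875897245062}
side {'fx': 439.502580147678, 'fy': 439.502580147678, 'cx': 319.18719746899575, 'cy': 240.59630155807037, 'T': array([[-9.79802638e-01, -9.31718687e-02,  1.76934431e-01,
         3.53923668e+02],
       [-1.98636510e-01,  3.51589698e-01, -9.14837811e-01,
         9.37304724e+02],
       [ 2.30288254e-02, -9.31506139e-01, -3.62995848e-01,
         4.46920321e+02],
       [ 0.00000000e+00,  0.00000000e+00,  0.00000000e+00,
         1.00000000e+00]])}
top {'fx': 494.7449375860138, 'fy': 494.7449375860138, 'cx': 322.134085219939, 'cy': 235.65338093902852, 'T': array([[-2.06079473e-02, -9.97410897e-01,  6.88971284e-02,
         4.68009193e+02],
       [-9.99787424e-01,  2.05142835e-02, -2.06680111e-03,
        -1.68800823e+01],
       [ 6.48074731e-04, -6.89250750e-02, -9.97621629e-01,
         1.49730352e+03],
       [ 0.00000000e+00,  0.00000000e+00,  0.00000000e+00,
         1.00000000e+00]])}
```

View pics/top0.png

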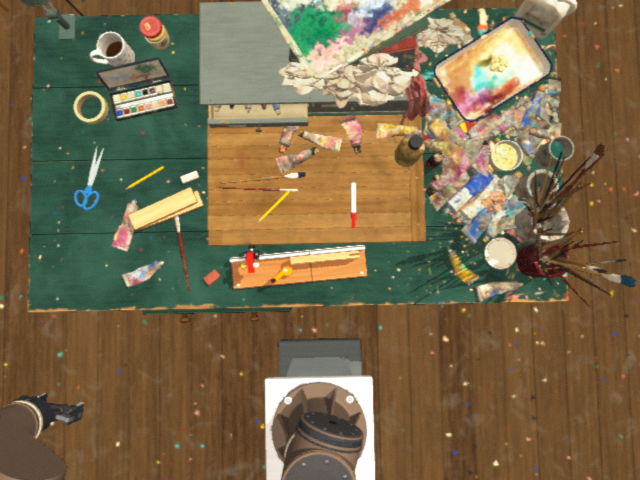

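View pics/side0.png

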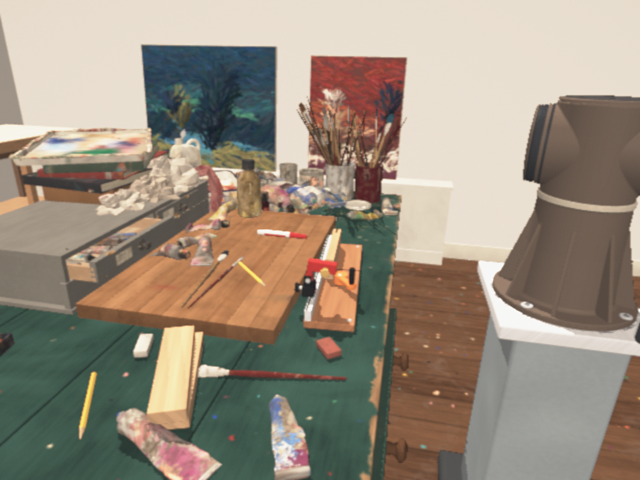

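The top view shows the jig at about px (230–368, 246–290): stop at (250,258), cam pin at about (288,270), bar at (290–358, 258). The side view shows the red flag at (320,268). I'll enlarge both next.

```bash
python3 - <<'E'
import cv2
a=cv2.imread('pics/top0.png')[240:296,222:376]; cv2.imwrite('pics/topc.png',cv2.resize(a,None,fx=5,fy=5,interpolation=cv2.INTER_CUBIC))
a=cv2.imread('pics/side0.png')[222:338,285:385]; cv2.imwrite('pics/sidec.png',cv2.resize(a,None,fx=5,fy=5,interpolation=cv2.INTER_CUBIC))
E
```

```text
(no output)
```

View pics/topc.png

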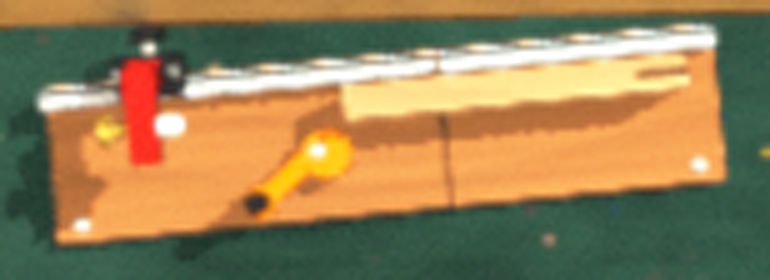

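View pics/sidec.png

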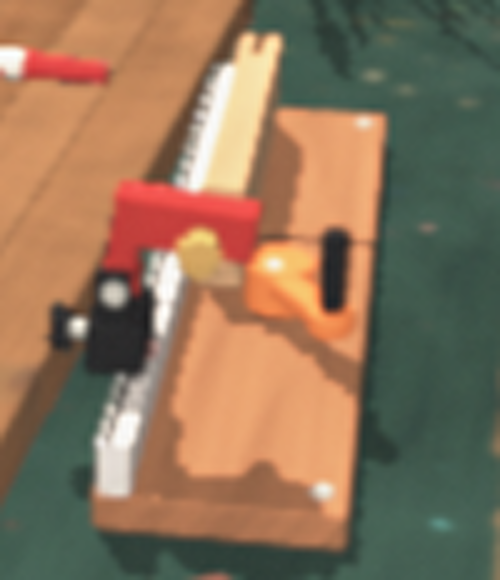

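```bash
cat >h.py <<'E'
import numpy as np
from bench import *
def ray(n,u,v):
    c=get_calibration(n);T=np.array(c['T']);d=T[:3,:3]@[(u-c['cx'])/c['fx'],(v-c['cy'])/c['fy'],1];return T[:3,3],d
def atz(n,u,v,z):
    o,d=ray(n,u,v);return o+d*(z-o[2])/d[2]
def proj(n,P):
    c=get_calibration(n);T=np.array(c['T']);p=T[:3,:3].T@(np.asarray(P)-T[:3,3]);return c['fx']*p[0]/p[2]+c['cx'],c['fy']*p[1]/p[2]+c['cy']
def tri(a,b):
    (o,d),(p,e)=a,b;s=np.linalg.lstsq(np.c_[d,-e],p-o,rcond=None)[0];A=o+d*s[0];B=p+e*s[1];return (A+B)/2,np.linalg.norm(A-B)
tc=lambda x,y:((x+.5)/5-.5+222,(y+.5)/5-.5+240)
sc=lambda x,y:((x+.5)/5-.5+285,(y+.5)/5-.5+222)
E
python3 - <<'E'
from h import *
np.set_printoptions(precision=1,suppress=True)
L=atz('top',*tc(40,110),37);R=atz('top',*tc(715,47),37)
print('fence',L,R,np.linalg.norm(L-R))
nl=atz('top',*tc(55,243),15);nr=atz('top',*tc(725,182),15);print('bed',nl,nr,np.linalg.norm(nl-nr))
y=(L-R)+(nl-nr);y[2]=0;y/=np.linalg.norm(y);x=np.array([y[1],-y[0],0]);yaw=np.arctan2(y[1],y[0])-np.pi/2
m=(L+R+nl+nr)/4; O=x*(((L+R)/2)@x-30)+y*(m@y+10);print('jig',O,yaw)
J=lambda P:np.array([(P-O)@x,(P-O)@y,P[2]])
for k,p,z in[('barL',(341,103),63),('barR',(689,72),63),('pin',(257,203),72),('pivot',(320,150),40),('carL',(115,70),80),('carR',(186,75),80),('tip',(170,125),80),('flagN',(145,164),100),('flagfar',(140,58),100)]:
    print(k,J(atz('top',*tc(*p),z)),atz('top',*tc(*p),z))
P,e=tri(ray('top',*tc(107,130)),ray('side',*sc(198,252)));print('knob',J(P),e)
P,e=tri(ray('top',*tc(257,203)),ray('side',*sc(337,232)));print('pin',P,J(P),e)
for X in[(30,190,37),(30,-210,37)]:
    p=proj('side',O+x*X[0]+y*X[1]+[0,0,X[2]]);print('sidefence',(np.array(p)-[285,222])*5)
for h in (115,135,155):
  for a in(1.2,1.4,1.6):
    r=[]
    for u,v in[(37,6),(-6,6),(37,-50),(26,6)]:# flag corners: along arm u, outer normal v
        dx=-(u*np.cos(a))+v*np.sin(a);dz=u*np.sin(a)+v*np.cos(a)
        p=proj('side',O+x*(44+dx)+y*(h+8.5)+[0,0,72+dz]);r.append((np.array(p)-[285,222])*5)
    print(h,a,np.array(r).tolist() and np.array(r).round(0).tolist())
E
```

```text
fence [497.8 254.4  37. ] [ 526.8 -144.5   37. ] 399.90298109647966
bed [418.9 250.1  15. ] [ 446.9 -150.2   15. ] 401.34397359222964
jig [481.6  63.1   0. ] 0.07114885753708866
barL [16.9 10.9 63. ] [497.7  75.2  63. ]
barR [  16.3 -191.5   63. ] [ 511.5 -126.8   63. ]
pin [-36.   63.4  72. ] [441.2 123.8  72. ]
pivot [-8.8 27.1 40. ] [470.9  89.5  40. ]
carL [ 47.2 137.1  80. ] [518.9 203.3  80. ]
carR [40.6 96.9 80. ] [515.2 162.6  80. ]
tip [ 12.9 108.4  80. ] [486.8 172.1  80. ]
flagN [ -8.1 121.5 100. ] [464.9 183.8 100. ]
flagfar [ 51.7 119.5 100. ] [524.7 186.  100. ]
knob [ 13.  142.1  94.9] 0.154031177934169
pin [441.5 123.9  71.2] [-35.8  63.5  71.2] 0.5039851357353263
sidefence [129.4 446.4]
sidefence [239.2  65.7]
115 1.2 [[142.0, 192.0], [100.0, 283.0], [277.0, 250.0], [131.0, 216.0]]
115 1.4 [[123.0, 188.0], [102.0, 287.0], [266.0, 222.0], [117.0, 214.0]]
115 1.6 [[103.0, 188.0], [105.0, 290.0], [250.0, 195.0], [104.0, 215.0]]
135 1.2 [[134.0, 213.0], [92.0, 307.0], [272.0, 273.0], [123.0, 237.0]]
135 1.4 [[115.0, 210.0], [94.0, 310.0], [261.0, 244.0], [109.0, 236.0]]
135 1.6 [[95.0, 210.0], [97.0, 313.0], [245.0, 217.0], [95.0, 237.0]]
155 1.2 [[126.0, 236.0], [83.0, 331.0], [267.0, 297.0], [115.0, 260.0]]
155 1.4 [[106.0, 232.0], [85.0, 334.0], [256.0, 267.0], [101.0, 259.0]]
155 1.6 [[86.0, 232.0], [88.0, 338.0], [239.0, 240.0], [87.0, 260.0]]
```

Jig origin comes out at about (481.6, 63.1) with yaw 0.071. Sizes check out: fence 400, bar 202, carriage 40, pin height 71. The hinge is at jig y≈118, flag ≈1.5 rad, lever ≈0.14, and the bar's end is at jig y≈10. Next I align the tool with the jig (tool x = −jig x, tool y = jig y) and go behind the flag.

```bash
cat >st.py <<'E'
from h import *
from scipy.spatial.transform import Rotation as R
import sys
s=observe();O=np.array([481.6,63.1]);w=.0711;c,n=np.cos(w),np.sin(w)
M=np.array([[c,n],[-n,c]]);p=s['ee_pos'];j=M@(p[:2]-O);f=s['ft_force'];fj=M@f[:2]
r=(R.from_euler('z',w).inv()*R.from_euler('xyz',s['eef_rot'])*R.from_euler('xyz',[np.pi,0,np.pi]).inv()).as_rotvec()
print('t %.2f tip jig x %.1f y %.1f z %.1f | rot %s | F jig %.1f %.1f %.1f | w %.1f g %.1f'%(s['clock'],*j,p[2]-173,r.round(3),*fj,f[2],s['width'],s['grip_force']))
E
python3 -m pendant '[[[0,0,0,0,0,-0.106],[0,0,0,0,0,-0.106],[0,0,0,0,0,-0.105],[-8,-11,2,0,0,0],[-15,-20,4,0,0,0]]]' 1 40
python3 -m pendant '[[[-23,-31,6,0,0,0],[-23,-31,6,0,0,0],[-23,-31,6,0,0,0],[-23,-31,6,0,0,0],[-23,-31,6,0,0,0]]]'
python3 -m pendant '[[[-23,-31,6,0,0,0],[-23,-31,6,0,0,0],[-23,-31,6,0,0,0],[-23,-31,6,0,0,0],[-23,-31,6,0,0,0]]]'
python3 -m pendant '[[[-23,-31,6,0,0,0],[-23,-31,6,0,0,0],[-20,-25,5,0,0,0],[-10,-13,3,0,0,0],[0,0,0,0,0,0]]]'
python3 st.py
```

```text
clock: 0.52
ee_pos: [182.6, 601.7, 398.5]
eef_rot: [3.141, -0.0, -3.07]
ft_force: [0.6, -0.4, 0.3]
width: 25.3
grip_force: 0.0
clock: 0.93
ee_pos: [309.9, 452.5, 368.3]
eef_rot: [-3.141, -0.0, -3.073]
ft_force: [1.9, 0.1, 0.1]
width: 0.4
grip_force: 0.0
clock: 1.35
ee_pos: [435.5, 305.9, 338.3]
eef_rot: [-3.141, -0.0, -3.073]
ft_force: [-0.5, -0.1, -0.1]
width: -0.0
grip_force: 0.0
clock: 1.77
ee_pos: [519.4, 210.7, 317.8]
eef_rot: [-3.141, -0.0, -3.077]
ft_force: [-1.4, 0.2, -0.6]
width: 0.1
grip_force: 0.0
t 1.77 tip jig x 48.2 y 144.5 z 144.8 | rot [-0.001  0.    -0.006] | F jig -1.4 0.3 -0.6 | w 0.1 g 0.0
```

```bash

python3 -m pendant '[[[-10,-12,5,0,0,-0.006],[-12,-14,8,0,0,0],[0,0,7,0,0,0],[0,0,0,0,0,0],[0,0,0,0,0,0]]]' >/dev/null
python3 st.py; python3 - <<'E'
from h import *
import cv2
a=capture('top')[225:301,212:296,::-1];b=capture('side')[192:312,270:390,::-1]
f=lambda i:cv2.resize(i,(0,0),fx=400/i.shape[1],fy=400/i.shape[1],interpolation=cv2.INTER_CUBIC)
a,b=f(a),f(b);H=max(a.shape[0],b.shape[0]);g=lambda i:cv2.copyMakeBorder(i,0,H-i.shape[0],0,0,0)
cv2.imwrite('pics/p1.png',np.hstack([g(a),g(b)]))
E
```

```text
t 2.18 tip jig x 67.9 y 122.1 z 125.3 | rot [-0.     0.002  0.005] | F jig -0.1 0.4 0.0 | w -0.1 g 0.0
```

View pics/p1.png

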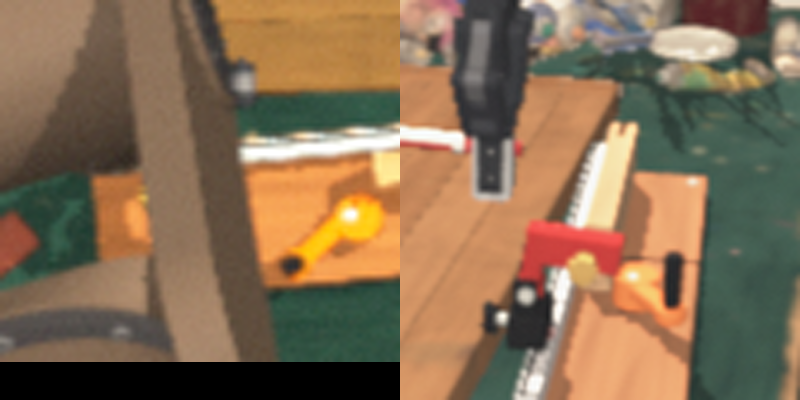

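Side view: the finger (px ~495,197) is just behind and above the raised flag (528–620, 225). I lower it behind the arm and sweep the arc.

```bash

python3 -m pendant '[[[0,-2,10,0,0,0],[0,0,10,0,0,0],[0,0,10,0,0,0],[4,0,0,0,0,0],[4,0,0,0,0,0]]]' >/dev/null; python3 st.py
python3 -m pendant '[[[4,0,0,0,0,0],[4,0,0,0,0,0],[4,0,0,0,0,0],[4,0,0.5,0,0,0],[4,0,0.5,0,0,0]]]' >/dev/null; python3 st.py
python3 -m pendant '[[[4,0,1.5,0,0,0],[4,0,1.5,0,0,0],[4,0,2,0,0,0],[4,0,2,0,0,0],[0,0,0,0,0,0]]]' >/dev/null; python3 st.py
```

```text
t 2.70 tip jig x 60.1 y 120.0 z 94.6 | rot [-0.     0.002  0.006] | F jig 1.4 0.7 -2.1 | w -0.3 g 1.1
t 3.12 tip jig x 40.6 y 119.9 z 95.1 | rot [ 0.    -0.001  0.006] | F jig 2.2 -0.1 0.1 | w -0.1 g 0.8
t 3.53 tip jig x 23.6 y 119.7 z 87.1 | rot [-0.     0.002  0.006] | F jig -0.8 0.2 0.7 | w 0.2 g 0.0
```

```bash

python3 -m pendant '[[[3,0,2.5,0,0,0],[3,0,2.5,0,0,0],[3,0,2,0,0,0],[0,0,1,0,0,0],[0,0,1,0,0,0]]]' >/dev/null; python3 st.py
python3 -m pendant '[[[0,0,0.5,0,0,0],[0,0,0.5,0,0,0],[0,0,0,0,0,0],[0,0,0,0,0,0],[0,0,0,0,0,0]]]' >/dev/null; python3 st.py
```

```text
t 3.95 tip jig x 15.4 y 119.6 z 78.4 | rot [-0.     0.001  0.006] | F jig -2.3 -0.1 2.5 | w -0.3 g 1.0
t 4.37 tip jig x 15.4 y 119.6 z 78.1 | rot [-0.     0.001  0.006] | F jig -6.7 -0.8 15.3 | w -0.4 g 7.6
```

```bash

python3 -m pendant '[[[0,0,-5,0,0,0],[0,0,-15,0,0,0],[0,-10,-25,0,0,0],[0,-25,-10,0,0,0],[0,-39,0,0,0,0]]]' >/dev/null
python3 -m pendant '[[[0,-39,0,0,0,0],[0,-39,0,0,0,0],[0,-39,0,0,0,0],[0,-39,0,0,0,0],[0,-39,0,0,0,0]]]' >/dev/null
python3 -m pendant '[[[0,-35,0,0,0,0],[0,-22,0,0,0,0],[0,-14,0,0,0,0],[0,0,0,0,0,0],[0,0,0,0,0,0]]]' >/dev/null
python3 st.py; python3 - <<'E'
from h import *
import cv2
a=capture('top')[240:296,222:382,::-1];b=capture('side')[222:322,285:385,::-1]
f=lambda i,w:cv2.resize(i,(0,0),fx=w/i.shape[1],fy=w/i.shape[1],interpolation=cv2.INTER_CUBIC)
a,b=f(a,480),f(b,320);H=max(a.shape[0],b.shape[0]);g=lambda i:cv2.copyMakeBorder(i,0,H-i.shape[0],0,0,0)
cv2.imwrite('pics/p2.png',np.hstack([g(a),g(b)]))
E
```

```text
t 5.62 tip jig x 17.8 y -220.3 z 132.6 | rot [0.    0.    0.005] | F jig -0.5 0.1 -0.3 | w -0.1 g 0.0
```

View pics/p2.png

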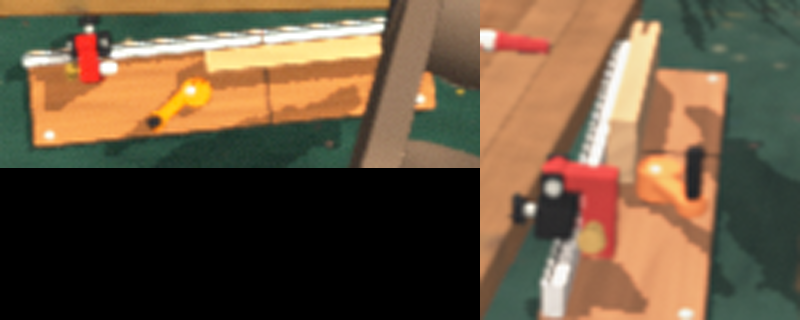

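Flag is down on its rest, and the tip's end shows at about px (118,68) in the 3x crop. Now I lower behind the bar's −y end.

```bash

python3 -m pendant '[[[2,0,30,0,0,0],[2,0,30,0,0,0],[0,0,25,0,0,0],[0,0,14,0,0,0],[0,0,5,0,0,0]]]' >/dev/null; python3 st.py
python3 -m pendant '[[[0,3,0,0,0,0],[0,3,0,0,0,0],[0,3,0,0,0,0],[0,3,0,0,0,0],[0,3,0,0,0,0]]]' >/dev/null; python3 st.py
python3 - <<'E'
from h import *
P=atz('top',222+(118.5/3-.5),240+(68.5/3-.5),42)[:2]-[481.6,63.1];c,n=np.cos(.0711),np.sin(.0711);print(P@[c,n],P@[-n,c])
E
```

```text
t 6.13 tip jig x 13.2 y -218.5 z 26.6 | rot [0.002 0.003 0.008] | F jig 0.4 0.4 -0.6 | w 0.2 g 0.0
t 6.55 tip jig x 14.1 y -205.0 z 29.6 | rot [-0.001 -0.001  0.006] | F jig -0.1 0.1 -0.3 | w -0.3 g 0.0
19.011094998864916 97.05307801038458
```

```bash

python3 -m pendant '[[[0,2,0,0,0,0],[0,2,0,0,0,0],[0,2,0,0,0,0],[0,2,0,0,0,0],[0,2,0,0,0,0]]]' >/dev/null; python3 st.py
python3 -m pendant '[[[0,3,0,0,0,0],[0,3,0,0,0,0],[0,3,0,0,0,0],[0,3,0,0,0,0],[0,3,0,0,0,0]]]' >/dev/null; python3 st.py
python3 -m pendant '[[[0,3,0,0,0,0],[0,3,0,0,0,0],[0,3,0,0,0,0],[0,3,0,0,0,0],[0,3,0,0,0,0]]]' >/dev/null; python3 st.py
python3 -m pendant '[[[0,3,0,0,0,0],[0,3,0,0,0,0],[0,3,0,0,0,0],[0,3,0,0,0,0],[0,3,0,0,0,0]]]' >/dev/null; python3 st.py
python3 -m pendant '[[[0,2,0,0,0,0],[0,2,0,0,0,0],[0,2,0,0,0,0],[0,1,0,0,0,0],[0,0,0,0,0,0]]]' >/dev/null; python3 st.py
python3 - <<'E'
from h import *
import cv2
a=capture('top')[240:296,222:382,::-1];b=capture('side')[222:322,285:385,::-1]
f=lambda i,w:cv2.resize(i,(0,0),fx=w/i.shape[1],fy=w/i.shape[1],interpolation=cv2.INTER_CUBIC)
a,b=f(a,480),f(b,320);H=max(a.shape[0],b.shape[0]);g=lambda i:cv2.copyMakeBorder(i,0,H-i.shape[0],0,0,0)
cv2.imwrite('pics/p3.png',np.hstack([g(a),g(b)]))
E
```

```text
t 6.97 tip jig x 13.8 y -195.2 z 28.8 | rot [-0.    -0.     0.006] | F jig 1.1 -1.3 1.1 | w -0.4 g 0.9
t 7.38 tip jig x 13.6 y -180.0 z 28.7 | rot [0.    0.    0.006] | F jig -1.0 -1.8 1.3 | w 0.1 g 0.8
t 7.80 tip jig x 13.5 y -165.0 z 28.7 | rot [0.    0.    0.006] | F jig 0.2 -2.1 1.5 | w 0.2 g 0.7
t 8.22 tip jig x 13.5 y -150.0 z 28.7 | rot [-0.    -0.     0.006] | F jig 0.1 -1.3 0.6 | w 0.0 g 0.6
t 8.63 tip jig x 13.4 y -143.1 z 28.7 | rot [0.    0.    0.006] | F jig 0.7 0.1 -0.3 | w -0.3 g 0.0
```

View pics/p3.png

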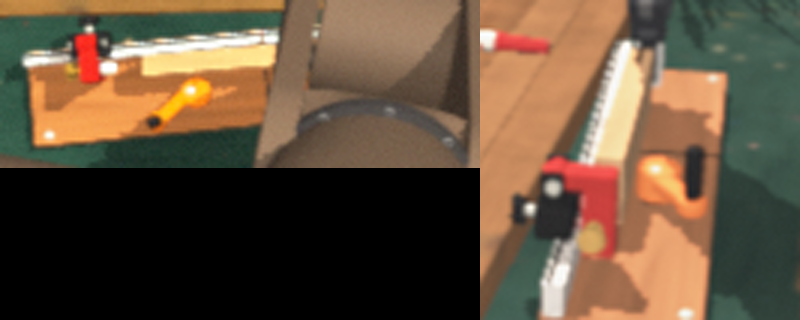

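The bar moved with the finger; its end (px 142) is still ~25 mm short of the tip (px 118). I centre the finger on the bar and approach more finely, with a force guard between calls.

```bash
cat >>st.py <<'E'
if len(sys.argv)>1: sys.exit(-fj[1]>float(sys.argv[1]))
E
python3 -m pendant '[[[-1.5,0,0,0,0,0],[-1.5,0.5,0,0,0,0],[0,2,0,0,0,0],[0,2,0,0,0,0],[0,2,0,0,0,0]]]' >/dev/null; python3 st.py 3.5 &&
python3 -m pendant '[[[0,1.5,0,0,0,0],[0,1.5,0,0,0,0],[0,1.5,0,0,0,0],[0,1.5,0,0,0,0],[0,1.5,0,0,0,0]]]' >/dev/null && python3 st.py 3.5 &&
python3 -m pendant '[[[0,0.7,0,0,0,0],[0,0.7,0,0,0,0],[0,0.7,0,0,0,0],[0,0.7,0,0,0,0],[0,0.7,0,0,0,0]]]' >/dev/null && python3 st.py 3.5
python3 - <<'E'
from h import *
import cv2
a=capture('top')[246:276,240:300,::-1]
cv2.imwrite('pics/p4.png',cv2.resize(a,(0,0),fx=10,fy=10,interpolation=cv2.INTER_CUBIC))
E
```

```text
t 9.15 tip jig x 16.4 y -136.6 z 28.7 | rot [-0.    -0.     0.006] | F jig 0.8 -1.2 0.3 | w 0.0 g 0.5False
```

View pics/p4.png

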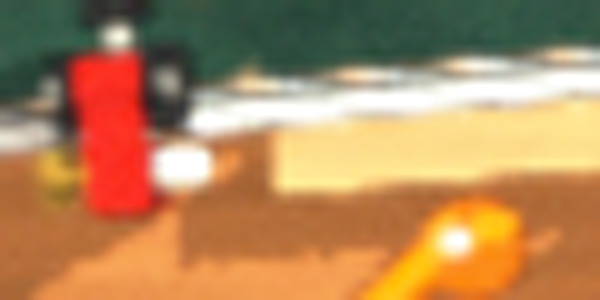

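Ball end at px 213 and bar end at px 272, so the gap is ≈19 mm.

```bash
sed -i 's/sys.exit(-fj\[1\]>float(sys.argv\[1\]))/sys.exit(int(-fj[1]>float(sys.argv[1])))/' st.py
python3 -m pendant '[[[0,1.3,0,0,0,0],[0,1.3,0,0,0,0],[0,1.3,0,0,0,0],[0,1.3,0,0,0,0],[0,1.3,0,0,0,0]]]' >/dev/null; python3 st.py 3.5 &&
python3 -m pendant '[[[0,1.3,0,0,0,0],[0,1.3,0,0,0,0],[0,1.3,0,0,0,0],[0,1.3,0,0,0,0],[0,0.5,0,0,0,0]]]' >/dev/null && python3 st.py 3.5 &&
python3 -m pendant '[[[0,0.3,0,0,0,0],[0,0.3,0,0,0,0],[0,0.3,0,0,0,0],[0,0.3,0,0,0,0],[0,0.3,0,0,0,0]]]' >/dev/null && python3 st.py 3.5 &&
python3 -m pendant '[[[0,0.2,0,0,0,0],[0,0.2,0,0,0,0],[0,0.2,0,0,0,0],[0,0.2,0,0,0,0],[0,0.2,0,0,0,0]]]' >/dev/null && python3 st.py 3.5 &&
python3 -m pendant '[[[0,0.2,0,0,0,0],[0,0.2,0,0,0,0],[0,0.2,0,0,0,0],[0,0.2,0,0,0,0],[0,0.2,0,0,0,0]]]' >/dev/null && python3 st.py 3.5 &&
python3 -m pendant '[[[0,0.2,0,0,0,0],[0,0.2,0,0,0,0],[0,0.2,0,0,0,0],[0,0.2,0,0,0,0],[0,0.2,0,0,0,0]]]' >/dev/null && python3 st.py 3.5
```

```text
t 9.62 tip jig x 16.3 y -130.2 z 28.7 | rot [-0.    -0.     0.006] | F jig 0.2 0.1 0.7 | w 0.2 g 0.4
t 10.03 tip jig x 16.3 y -124.4 z 28.7 | rot [0.    0.    0.006] | F jig -1.1 -0.4 0.5 | w -0.2 g 0.4
t 10.45 tip jig x 16.3 y -123.1 z 28.7 | rot [-0.     0.     0.006] | F jig 0.4 -0.7 0.1 | w 0.2 g 0.4
t 10.87 tip jig x 16.3 y -122.1 z 28.7 | rot [-0.    -0.     0.006] | F jig -0.5 -0.7 -0.1 | w -0.0 g 0.4
t 11.28 tip jig x 16.3 y -121.1 z 28.7 | rot [0.    0.    0.006] | F jig 0.2 -0.5 -0.2 | w 0.3 g 0.4
t 11.70 tip jig x 16.3 y -120.1 z 28.7 | rot [-0.     0.     0.006] | F jig 0.8 -0.6 0.4 | w -0.2 g 0.4
```

```bash
cat >/dev/null; A=1
python3 -m pendant '[[[0,0.06,0,0,0,0],[0,0.06,0,0,0,0],[0,0.06,0,0,0,0],[0,0.06,0,0,0,0],[0,0.06,0,0,0,0]]]' >/dev/null; python3 st.py 3 &&
python3 -m pendant '[[[0,0.06,0,0,0,0],[0,0.06,0,0,0,0],[0,0.06,0,0,0,0],[0,0.06,0,0,0,0],[0,0.06,0,0,0,0]]]' >/dev/null && python3 st.py 3 &&
python3 -m pendant '[[[0,0.06,0,0,0,0],[0,0.06,0,0,0,0],[0,0.06,0,0,0,0],[0,0.06,0,0,0,0],[0,0.06,0,0,0,0]]]' >/dev/null && python3 st.py 3 &&
python3 -m pendant '[[[0,0.06,0,0,0,0],[0,0.06,0,0,0,0],[0,0.06,0,0,0,0],[0,0.06,0,0,0,0],[0,0.06,0,0,0,0]]]' >/dev/null && python3 st.py 3 &&
python3 -m pendant '[[[0,0.06,0,0,0,0],[0,0.06,0,0,0,0],[0,0.06,0,0,0,0],[0,0.06,0,0,0,0],[0,0.06,0,0,0,0]]]' >/dev/null && python3 st.py 3 &&
python3 -m pendant '[[[0,0.06,0,0,0,0],[0,0.06,0,0,0,0],[0,0.06,0,0,0,0],[0,0.06,0,0,0,0],[0,0.06,0,0,0,0]]]' >/dev/null && python3 st.py 3 &&
python3 -m pendant '[[[0,0.06,0,0,0,0],[0,0.06,0,0,0,0],[0,0.06,0,0,0,0],[0,0.06,0,0,0,0],[0,0.06,0,0,0,0]]]' >/dev/null && python3 st.py 3 &&
python3 -m pendant '[[[0,0.06,0,0,0,0],[0,0.06,0,0,0,0],[0,0.06,0,0,0,0],[0,0.06,0,0,0,0],[0,0.06,0,0,0,0]]]' >/dev/null && python3 st.py 3 &&
python3 -m pendant '[[[0,0.06,0,0,0,0],[0,0.06,0,0,0,0],[0,0.06,0,0,0,0],[0,0.06,0,0,0,0],[0,0.06,0,0,0,0]]]' >/dev/null && python3 st.py 3 &&
python3 -m pendant '[[[0,0.06,0,0,0,0],[0,0.06,0,0,0,0],[0,0.06,0,0,0,0],[0,0.06,0,0,0,0],[0,0.06,0,0,0,0]]]' >/dev/null && python3 st.py 3 &&
python3 -m pendant '[[[0,0.06,0,0,0,0],[0,0.06,0,0,0,0],[0,0.06,0,0,0,0],[0,0.06,0,0,0,0],[0,0.06,0,0,0,0]]]' >/dev/null && python3 st.py 3 &&
python3 -m pendant '[[[0,0.06,0,0,0,0],[0,0.06,0,0,0,0],[0,0.06,0,0,0,0],[0,0.06,0,0,0,0],[0,0.06,0,0,0,0]]]' >/dev/null && python3 st.py 3
```

```text
t 12.12 tip jig x 16.3 y -119.8 z 28.7 | rot [-0.    -0.     0.006] | F jig 0.3 -1.2 0.2 | w 0.2 g 0.4
t 12.53 tip jig x 16.3 y -119.5 z 28.7 | rot [-0.    -0.     0.006] | F jig 0.4 -0.8 -0.1 | w -0.2 g 0.4
t 12.95 tip jig x 16.3 y -119.2 z 28.7 | rot [ 0.    -0.     0.006] | F jig 0.3 -1.7 0.5 | w 0.0 g 0.4
t 13.37 tip jig x 16.3 y -118.9 z 28.7 | rot [-0.    -0.     0.006] | F jig -0.4 -1.1 -0.1 | w -0.3 g 0.4
t 13.78 tip jig x 16.3 y -118.6 z 28.7 | rot [-0.     0.     0.006] | F jig 0.3 -0.8 0.5 | w 0.4 g 0.4
t 14.20 tip jig x 16.3 y -118.3 z 28.7 | rot [ 0.    -0.     0.006] | F jig -0.0 -0.5 -0.1 | w -0.2 g 0.4
t 14.62 tip jig x 16.3 y -118.0 z 28.7 | rot [-0.    -0.     0.006] | F jig -0.2 -1.6 -0.1 | w -0.1 g 0.4
t 15.03 tip jig x 16.3 y -117.7 z 28.7 | rot [0.    0.    0.006] | F jig -0.2 -0.4 0.1 | w 0.2 g 0.4
t 15.45 tip jig x 16.3 y -117.4 z 28.7 | rot [0.    0.    0.006] | F jig -0.9 -1.6 0.5 | w -0.4 g 0.4
t 15.87 tip jig x 16.2 y -117.1 z 28.7 | rot [-0.     0.     0.006] | F jig -0.4 -0.4 -0.3 | w 0.4 g 0.4
t 16.28 tip jig x 16.3 y -116.8 z 28.7 | rot [-0.     0.     0.006] | F jig -0.3 -1.2 0.1 | w -0.2 g 0.4
t 16.70 tip jig x 16.3 y -116.5 z 28.7 | rot [-0.     0.     0.006] | F jig 0.6 -1.2 0.0 | w 0.4 g 0.4
```

```bash
python3 -m pendant '[[[0,0.07,0,0,0,0],[0,0.07,0,0,0,0],[0,0.07,0,0,0,0],[0,0.07,0,0,0,0],[0,0.07,0,0,0,0]]]' >/dev/null; python3 st.py 3 &&
python3 -m pendant '[[[0,0.07,0,0,0,0],[0,0.07,0,0,0,0],[0,0.07,0,0,0,0],[0,0.07,0,0,0,0],[0,0.07,0,0,0,0]]]' >/dev/null && python3 st.py 3 &&
python3 -m pendant '[[[0,0.07,0,0,0,0],[0,0.07,0,0,0,0],[0,0.07,0,0,0,0],[0,0.07,0,0,0,0],[0,0.07,0,0,0,0]]]' >/dev/null && python3 st.py 3 &&
python3 -m pendant '[[[0,0.07,0,0,0,0],[0,0.07,0,0,0,0],[0,0.07,0,0,0,0],[0,0.07,0,0,0,0],[0,0.07,0,0,0,0]]]' >/dev/null && python3 st.py 3 &&
python3 -m pendant '[[[0,0.07,0,0,0,0],[0,0.07,0,0,0,0],[0,0.07,0,0,0,0],[0,0.07,0,0,0,0],[0,0.07,0,0,0,0]]]' >/dev/null && python3 st.py 3 &&
python3 -m pendant '[[[0,0.07,0,0,0,0],[0,0.07,0,0,0,0],[0,0.07,0,0,0,0],[0,0.07,0,0,0,0],[0,0.07,0,0,0,0]]]' >/dev/null && python3 st.py 3 &&
python3 -m pendant '[[[0,0.07,0,0,0,0],[0,0.07,0,0,0,0],[0,0.07,0,0,0,0],[0,0.07,0,0,0,0],[0,0.07,0,0,0,0]]]' >/dev/null && python3 st.py 3 &&
python3 -m pendant '[[[0,0.07,0,0,0,0],[0,0.07,0,0,0,0],[0,0.07,0,0,0,0],[0,0.07,0,0,0,0],[0,0.07,0,0,0,0]]]' >/dev/null && python3 st.py 3 &&
python3 -m pendant '[[[0,0.07,0,0,0,0],[0,0.07,0,0,0,0],[0,0.07,0,0,0,0],[0,0.07,0,0,0,0],[0,0.07,0,0,0,0]]]' >/dev/null && python3 st.py 3 &&
python3 -m pendant '[[[0,0.07,0,0,0,0],[0,0.07,0,0,0,0],[0,0.07,0,0,0,0],[0,0.07,0,0,0,0],[0,0.07,0,0,0,0]]]' >/dev/null && python3 st.py 3
```

```text
t 17.12 tip jig x 16.2 y -116.2 z 28.7 | rot [0.    0.    0.006] | F jig 0.2 -0.2 0.6 | w -0.1 g 0.4
t 17.53 tip jig x 16.3 y -115.8 z 28.7 | rot [-0.    -0.     0.006] | F jig -0.7 -2.2 0.2 | w 0.2 g 0.9
t 17.95 tip jig x 16.3 y -115.6 z 28.7 | rot [-0.    -0.     0.006] | F jig -0.5 -5.3 0.2 | w 0.2 g 2.3
```

Contact; I now raise it to about 8 N in small steps.

```bash
python3 -m pendant '[[[0,0.05,0,0,0,0],[0,0.05,0,0,0,0],[0,0.05,0,0,0,0],[0,0,0,0,0,0],[0,0,0,0,0,0]]]' >/dev/null; python3 st.py 7 &&
python3 -m pendant '[[[0,0.05,0,0,0,0],[0,0.05,0,0,0,0],[0,0,0,0,0,0],[0,0,0,0,0,0],[0,0,0,0,0,0]]]' >/dev/null && python3 st.py 7
python3 -m pendant '[[[0,0,0,0,0,0],[0,0,0,0,0,0],[0,0,0,0,0,0],[0,0,0,0,0,0],[0,0,0,0,0,0]]]' >/dev/null ;python3 st.py
```

```text
t 18.37 tip jig x 16.3 y -115.4 z 28.7 | rot [-0.    -0.     0.006] | F jig 0.0 -5.8 0.5 | w -0.2 g 2.8
t 18.78 tip jig x 16.3 y -115.4 z 28.7 | rot [-0.    -0.     0.006] | F jig 0.1 -7.1 0.0 | w -0.2 g 3.2
t 19.20 tip jig x 16.3 y -115.4 z 28.8 | rot [-0.    -0.     0.006] | F jig -0.0 -6.5 0.5 | w 0.0 g 3.2
```

```bash
python3 -m pendant '[[[0,0.06,0,0,0,0],[0,0.06,0,0,0,0],[0,0,0,0,0,0],[0,0,0,0,0,0],[0,0,0,0,0,0]]]' >/dev/null ;python3 st.py
python3 -m pendant '[[[0,0,0,0,0,0],[0,0,0,0,0,0],[0,0,0,0,0,0],[0,0,0,0,0,0],[0,0,0,0,0,0]]]' >/dev/null ;python3 st.py
python3 - <<'E'
from h import *
import cv2
a=capture('top')[246:276,240:300,::-1]
cv2.imwrite('pics/p5.png',cv2.resize(a,(0,0),fx=10,fy=10,interpolation=cv2.INTER_CUBIC))
E
```

```text
t 19.62 tip jig x 16.4 y -115.3 z 28.8 | rot [-0.    -0.     0.006] | F jig -0.0 -6.7 -0.2 | w -0.1 g 3.6
t 20.03 tip jig x 16.4 y -115.3 z 28.8 | rot [-0.    -0.     0.006] | F jig -0.1 -6.3 0.1 | w 0.0 g 3.6
```

View pics/p5.png

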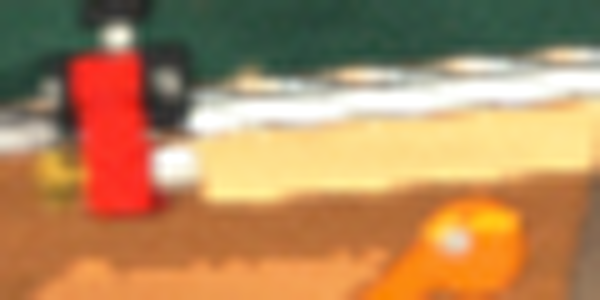

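The bar end (px ~200) now touches the ball, and the carriage hasn't moved in the picture. A touch more push will make the 4 N certain.

```bash
python3 -m pendant '[[[0,0.06,0,0,0,0],[0,0.06,0,0,0,0],[0,0,0,0,0,0],[0,0,0,0,0,0],[0,0,0,0,0,0]]]' >/dev/null ;python3 st.py
python3 -m pendant '[[[0,0,0,0,0,0],[0,0,0,0,0,0],[0,0,0,0,0,0],[0,0,0,0,0,0],[0,0,0,0,0,0]]]' >/dev/null ;python3 st.py
python3 -m pendant '[[[0,0,0,0,0,0],[0,0,0,0,0,0],[0,0,0,0,0,0],[0,0,0,0,0,0],[0,0,0,0,0,0]]]' >/dev/null ;python3 st.py
```

```text
t 20.50 tip jig x 16.4 y -115.2 z 28.8 | rot [-0.    -0.     0.006] | F jig -0.3 -8.1 0.1 | w -0.3 g 4.1
t 20.92 tip jig x 16.4 y -115.2 z 28.8 | rot [-0.    -0.     0.006] | F jig 0.4 -7.3 1.2 | w -0.1 g 4.1
t 21.33 tip jig x 16.4 y -115.3 z 28.8 | rot [-0.    -0.     0.006] | F jig -0.4 -8.1 0.1 | w 0.1 g 4.0
```

Step 2 is held at ~8 N. I retreat and go above the cam pin, with the closing line turned onto the lever's tangent.

```bash
python3 -m pendant '[[[0,-3,0,0,0,0],[0,-12,0,0,0,0],[0,0,-30,0,0,0],[0,0,-40,0,0,0],[0,0,-20,0,0,0]]]' >/dev/null; python3 st.py
python3 -m pendant '[[[8.7,32.3,0,0,0,0],[8.7,32.3,0,0,0,0],[8.7,32.3,0,0,0,0],[8.7,32.3,0,0,0,0],[8.7,32.3,0,0,0,0]]]' 0.0 20 >/dev/null
python3 -m pendant '[[[8.9,32.5,0,0,0,0],[0,0,0,0,0,0.11],[0,0,0,0,0,0.11],[0,0,0,0,0,0.11],[0,0,0,0,0,0.11]]]' >/dev/null
python3 -m pendant '[[[0,0,0,0,0,0.098],[0,0,0,0,0,0.098],[0,0,0,0,0,0.098],[0,0,0,0,0,0.098],[0,0,0,0,0,0.098]]]' >/dev/null
python3 -m pendant '[[[0,0,0,0,0,0],[0,0,0,0,0,0],[0,0,0,0,0,0],[0,0,0,0,0,0],[0,0,0,0,0,0]]]' >/dev/null; python3 st.py
```

```text
t 21.75 tip jig x 16.7 y -130.9 z 121.4 | rot [-0.    -0.001  0.006] | F jig 2.0 0.1 0.8 | w 0.1 g 0.0
t 23.42 tip jig x -37.2 y 63.6 z 118.7 | rot [ 0.    -0.    -0.922] | F jig -0.1 0.8 0.0 | w 42.5 g 0.0
```

```bash
python3 -m pendant '[[[0,0,25,0,0,0],[0,0,25,0,0,0],[0,0,15,0,0,0],[0,0,9,0,0,0],[0,0,0,0,0,0]]]' >/dev/null; python3 st.py
python3 -m pendant '[[[0,0,0,0,0,0],[0,0,0,0,0,0],[0,0,0,0,0,0],[0,0,0,0,0,0],[0,0,0,0,0,0]]]' 1 20 >/dev/null; python3 st.py
python3 -m pendant '[[[0,0,0,0,0,0],[0,0,0,0,0,0],[0,0,0,0,0,0],[0,0,0,0,0,0],[0,0,0,0,0,0]]]' >/dev/null; python3 st.py
```

```text
t 23.83 tip jig x -37.7 y 63.6 z 43.3 | rot [-0.002  0.002 -0.923] | F jig -0.5 -0.6 -0.5 | w 42.5 g 0.0
t 24.25 tip jig x -36.9 y 63.8 z 45.4 | rot [ 0.001 -0.001 -0.924] | F jig -0.4 3.3 4.9 | w 11.9 g 21.3
t 24.67 tip jig x -37.0 y 63.9 z 45.2 | rot [ 0.001 -0.001 -0.924] | F jig -1.3 4.9 8.2 | w 11.8 g 21.6
```

```bash
python3 -m pendant '[[[-0.22,-4.49,0,0,0,-0.1],[-0.22,-4.49,0,0,0,-0.1],[-0.22,-4.49,0,0,0,-0.1],[-0.22,-4.49,0,0,0,-0.1],[-0.22,-4.49,0,0,0,-0.1]]]' >/dev/null; python3 st.py
python3 -m pendant '[[[-0.22,-4.49,0,0,0,-0.1],[-0.22,-4.49,0,0,0,-0.1],[-0.22,-4.49,0,0,0,-0.1],[-0.22,-4.49,0,0,0,-0.1],[0,0,0,0,0,0]]]' >/dev/null; python3 st.py
```

```text
t 25.08 tip jig x -50.7 y 46.2 z 45.2 | rot [ 0.    -0.002 -0.419] | F jig 3.4 -1.6 2.6 | w 12.0 g 21.1
t 25.50 tip jig x -54.4 y 28.4 z 45.1 | rot [ 0.    -0.002 -0.018] | F jig 4.4 -2.3 2.2 | w 12.0 g 21.1
```

```bash
python3 -m pendant '[[[-0.22,-4.49,0,0,0,-0.1],[-0.22,-4.49,0,0,0,-0.1],[-0.22,-4.49,0,0,0,-0.1],[-0.08,-2.7,0,0,0,-0.06],[-0.08,-2.7,0,0,0,-0.06]]]' >/dev/null; python3 st.py
python3 -m pendant '[[[-0.08,-2.7,0,0,0,-0.06],[-0.08,-2.7,0,0,0,-0.06],[-0.08,-2.7,0,0,0,-0.06],[-0.08,-2.7,0,0,0,-0.06],[-0.08,-2.7,0,0,0,-0.06]]]' >/dev/null; python3 st.py
python3 -m pendant '[[[-0.08,-2.7,0,0,0,-0.06],[-0.08,-2.7,0,0,0,-0.06],[-0.08,-2.7,0,0,0,-0.06],[-0.08,-2.7,0,0,0,-0.06],[-0.08,-2.7,0,0,0,-0.06]]]' >/dev/null; python3 st.py
```

```text
t 25.92 tip jig x -50.7 y 10.3 z 45.1 | rot [-0.    -0.002  0.397] | F jig 5.5 -0.7 1.1 | w 12.1 g 21.0
t 26.33 tip jig x -44.1 y -1.0 z 45.1 | rot [-0.    -0.001  0.697] | F jig 1.2 3.0 2.6 | w 12.0 g 21.1
t 26.75 tip jig x -34.7 y -9.9 z 44.9 | rot [0.    0.    0.997] | F jig -0.0 4.1 1.2 | w 11.9 g 21.1
```

Lever ≈2.03 rad. One small nudge more, then release and lift off.

```bash
python3 -m pendant '[[[-0.03,-1.8,0,0,0,-0.04],[0,0,0,0,0,0],[0,0,0,0,0,0],[0,0,0,0,0,0],[0,0,0,0,0,0]]]' >/dev/null; python3 st.py
python3 -m pendant '[[[0,0,0,0,0,0],[0,0,0,0,0,0],[0,0,0,0,0,0],[0,0,0,0,0,0],[0,0,0,0,0,0]]]' 0.3 >/dev/null; python3 st.py
python3 -m pendant '[[[0,0,-10,0,0,0],[0,0,-25,0,0,0],[0,0,-35,0,0,0],[0,0,-35,0,0,0],[0,0,-35,0,0,0]]]' >/dev/null
python3 -m pendant '[[[35,0,0,0,0,0],[35,0,0,0,0,0],[30,0,0,0,0,0],[15,0,0,0,0,0],[0,0,0,0,0,0]]]' >/dev/null; python3 st.py
python3 - <<'E'
from h import *
import cv2
a=capture('top')[240:296,222:376,::-1];b=capture('side')[222:322,285:385,::-1]
f=lambda i,w:cv2.resize(i,(0,0),fx=w/i.shape[1],fy=w/i.shape[1],interpolation=cv2.INTER_CUBIC)
a,b=f(a,480),f(b,320);H=max(a.shape[0],b.shape[0]);g=lambda i:cv2.copyMakeBorder(i,0,H-i.shape[0],0,0,0)
cv2.imwrite('pics/p6.png',np.hstack([g(a),g(b)]))
E
```

```text
t 27.17 tip jig x -33.1 y -10.8 z 44.8 | rot [-0.    -0.     1.035] | F jig 0.9 1.2 5.9 | w 12.1 g 21.4
t 27.58 tip jig x -33.2 y -10.9 z 44.6 | rot [0.    0.    1.036] | F jig 0.1 -1.5 -0.1 | w 29.7 g 0.0
t 28.42 tip jig x -93.3 y -111.6 z 184.8 | rot [0.000e+00 1.000e-03 1.034e+00] | F jig 0.1 -0.2 -0.5 | w 30.0 g 0.0
```

View pics/p6.png

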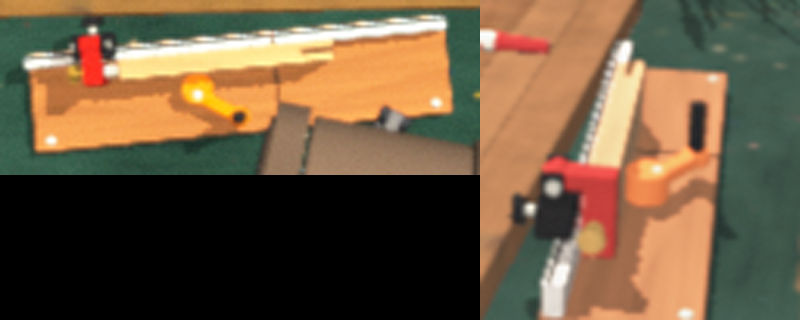

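Lever is locked and the bar sits at the ball. I'll check its parallelism to the fence numerically, at sub-pixel level.

```bash
python3 - <<'E'
from h import *
import cv2
im=np.mean([capture('top').astype(float) for _ in range(2)],0)
cv2.imwrite('pics/full_end.png',im[:,:,::-1])
b=im[:,:,2]; g=im[:,:,1]
c,n=np.cos(.0711),np.sin(.0711);Jw=lambda P:((P[:2]-[481.6,63.1])@[c,n],(P[:2]-[481.6,63.1])@[-n,c])
F=[];B=[]
for u in range(266,326,4):
    col=g[:,u]; 
    v0=251+int(round((326-u)*.085))
    print(u,[tuple(im[v,u].astype(int)) for v in range(250,266)]) if u in(270,318) else None
    # near edge of bar: strongest green drop; fence top/bar boundary: strongest blue drop
    r=np.arange(252,268);d=-np.diff(g[252:269,u]);k=np.argmax(d);k0=slice(max(k-1,0),k+2);B.append((u,(r[k0]+.5)@d[k0]/d[k0].sum()))
    r=np.arange(247,264);d=-np.diff(b[247:265,u]);k=np.argmax(d);k0=slice(max(k-1,0),k+2);F.append((u,(r[k0]+.5)@d[k0]/d[k0].sum()))
for N,E,z in(('barnear',B,63),('fence/bar',F,63)):
    P=np.array([Jw(atz('top',u,v,z)) for u,v in E]);p=np.polyfit(P[:,1],P[:,0],1);print(N,p,P[:,0].round(1))
# fence free part reference
E=[]
for u in range(332,366,4):
    r=np.arange(240,258);d=-np.diff(b[240:259,u]);k=np.argmax(d);k0=slice(max(k-1,0),k+2);E.append((u,(r[k0]+.5)@d[k0]/d[k0].sum()))
P=np.array([Jw(atz('top',u,v,37)) for u,v in E]);print('free fence',P.round(1).tolist())
E
```

```text
270 [(np.int64(46), np.int64(80), np.int64(64)), (np.int64(49), np.int64(80), np.int64(65)), (np.int64(57), np.int64(83), np.int64(68)), (np.int64(96), np.int64(100), np.int64(85)), (np.int64(180), np.int64(186), np.int64(177)), (np.int64(206), np.int64(208), np.int64(194)), (np.int64(249), np.int64(250), np.int64(242)), (np.int64(252), np.int64(250), np.int64(236)), (np.int64(254), np.int64(236), np.int64(177)), (np.int64(253), np.int64(224), np.int64(145)), (np.int64(253), np.int64(224), np.int64(142)), (np.int64(254), np.int64(226), np.int64(143)), (np.int64(254), np.int64(231), np.int64(148)), (np.int64(254), np.int64(229), np.int64(145)), (np.int64(235), np.int64(178), np.int64(110)), (np.int64(189), np.int64(123), np.int64(69))]
318 [(np.int64(205), np.int64(200), np.int64(179)), (np.int64(254), np.int64(254), np.int64(252)), (np.int64(255), np.int64(255), np.int64(254)), (np.int64(254), np.int64(250), np.int64(220)), (np.int64(254), np.int64(234), np.int64(159)), (np.int64(249), np.int64(205), np.int64(127)), (np.int64(243), np.int64(192), np.int64(118)), (np.int64(253), np.in
[... 195 characters left out ...]
, np.int64(65)), (np.int64(184), np.int64(113), np.int64(61)), (np.int64(178), np.int64(108), np.int64(57)), (np.int64(190), np.int64(116), np.int64(62)), (np.int64(218), np.int64(132), np.int64(68))]
barnear [-0.0326696  11.71964609] [ 9.9 10.9 10.6  9.9 11.7 10.8 11.1 11.3 10.2 11.9 10.8 10.5 11.6 10.4
 24.6]
fence/bar [-0.02864953 25.72846139] [28.8 29.2 11.6 29.  29.6 10.1 29.4 29.4 28.9 30.6 10.9 30.9 29.8 28.9
 29.7]
free fence [[29.6, -113.5], [30.3, -125.4], [30.4, -137.3], [29.6, -149.1], [30.9, -161.1], [30.0, -172.9], [30.3, -184.7], [31.1, -196.7], [30.4, -208.5]][ WARN:0@1.141] global loadsave.cpp:1063 imwrite_ Unsupported depth image for selected encoder is fallbacked to CV_8U.
```

The bar is flush: near edge at x ≈10.5 along its whole length, against a nominal 10. Handing in.

```bash
python3 -c "
from bench import *
print(job_done())"
```

```text
the job is handed in; nothing more can be done
None
```

The job is handed in at about 29 s of the 72 s: the stop is down, the bar was pushed to the screw tip at about 8 N and looks flush with the fence, and the cam is locked at about 2.07 rad. I saw no shift of the stop's carriage in the pictures; no verdict came back.

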